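# Push a keyed tube carrier into the gap in the row

## Task

One tube carrier stands apart from the row of carriers in front of the metal fence. Stand it on the bench at the mouth of the gap in the row, lined up with the gap and with its notched end towards the fence, and let go of it; then push it from behind, without shifting its neighbours, until it is fully home against the fence. Leave it upright and let go.

Things in the scene. Friction and masses are not known exactly. Their poses are not given: they have to be found in the camera images.
- carrier: Grey block apart from the row, 150 x 44 x 50 mm, with its fixed white-capped tubes 67 mm high; 0.3 kg. Origin: footprint centre, underside. +x along its length to the notched nose, +z up. The last 22 mm at +x are only a tongue 20 mm wide (y +2 to +22 mm), 36 mm high; the other corner is cut away. Tail (-x): full flat face, white label. Grip across the 44 mm; balances at x = -9 mm.
- gap: The empty place, one of the two inner places of the row; a bare metal strip 145 x 30 mm flat on the bench marks it. Origin: where the carrier's origin is when home (within 1 mm), at bench height; home, the carrier has this frame's axes. +x: the push-in direction, to the fence. 49 mm wide between neighbours whose tails end at x = -75 mm; open above and at -x, where 200 mm of bench are free.
- dock: Aluminium fence fixed to the bench, 206 mm long, 50 mm high, at the inner end of four places 46.5 mm apart. Origin: middle of its face, at bench height; +x push-in direction, +y along it. In each place a dark steel lug 17 mm wide, 20 mm long, 32 mm high stands out to -x, 11.5 mm to -y of the place's middle; it enters the carrier's cut-away corner. A carrier turned end for end stops 20 mm short.
- row_near: Same carrier (same size, same frame) standing home at one end of the row (the end nearer the robot). Loose, only standing there on its own weight: an off-line push shifts it. It stays where it is.
- row_mid: Same carrier (same size, same frame) standing home in one of the two inner places of the row. Loose, only standing there on its own weight: an off-line push shifts it. It stays where it is.
- row_far: Same carrier (same size, same frame) standing home at the other end of the row (the end farther from the robot; behind it, from world x = 0.62 m on, a shelf hangs over the bench at wrist height). Loose, only standing there on its own weight: an off-line push shifts it. It stays where it is.
- carrier_nose (a point): Point in the middle of the end of the loose carrier's tongue: x = 75, y = 12, z = 18 mm in the carrier's frame.

How it is judged:
By the outcome, as a careful person would: the job done as asked, in the order asked, and still so for the second after the job is handed in, with the robot touching nothing.
It also fails if it takes over 53 s, if anything falls off the work surface, if the arm or the gripper's body presses on something with over 40 N, if the wrist force passes 120 N, or if a joint passes its speed limit or range.

## Robot

A 7-joint arm with a two-finger parallel gripper is mounted at the origin on a cart in front of the work surface, level with it; the furniture and walls round the work are solid. World frame = base frame: x ahead of the robot, y to its left, z up, the work surface at z = 0. Lengths are in m, angles in rad, forces in N, time in s.
With the tool pointing down it reaches from about 0.425 to 1.025 m from the base axis. Payload 9.4 kg.
Tool frame: the origin (TCP) lies on the centre line of the jaws, within the pads' length; the fingertips stand 22 mm ahead of it and the grasp point (between the pads) lies 3 mm ahead of it; z points along the fingers, y is the line along which they close (so a half turn about z gives the same grasp; the last joint's range is limited). The gripper opens to 93 mm and grips with 3 to 60 N. Pads are 15 mm wide; open, the fingers measure 128 mm over their backs; the gripper's body (75 mm by 188 mm) begins 65 mm behind the grasp point.
Start: joints at [1.214, 0.599, -0.003, 1.599, 0.002, 0.943, -0.08], TCP at [0.2, -0.697, 0.241] pointing down, gripper open.
Joint ranges: [-2.57, 2.57], [-0.35, 1.97], [-1.29, 1.29], [0.11, 2.56], [-1.05, 4.19], [0.11, 1.86], [-2.63, 2.63]. Speed limits (rad/s): [2.22, 2.22, 3.01, 3.01, 3.14, 3.14, 3.14].

## Interface

Orientations are given as a unit quaternion [x, y, z, w].
In Python, from workcell import r gives the robot as it stands.
- The arm moves only by the tool play_rows, never from a script. Its argument "motion" is a list of rows, each a list of 3 entries, a list of its own where there are three numbers: the turn, a rotation vector about the tool's x, y, z in rad, then the shift along the tool's x, y, z in cm, then the opening, from -1 (shut) to 1 (fully open). A call has 1 to 20 rows; each row shifts and turns the commanded pose from where the row before left it, along the tool's axes as they then stand; what a row does not reach is not made up. A row lasts 1/12 s, in which the tool goes at most 41.7 mm and 7.16 degrees, less where a joint would pass 70% of its speed; a pose out of reach is approached as far as the arm can. A call with a gripper value outside its range is refused whole. The fingers move at their own pace and stop on an object; the grip force is fixed at half the most. Time passes only in rows, so rows that do not move let the fingers close. It gives the time, the measured TCP pose, the force, the opening and the grip force at its end, in the units of the state.
- r.observe(): the state, without advancing time (a new reading comes with each control period).
- r.get_image(name): name is "side" or "top" or "wrist"; returns a dict with "pixels" (420x560x3 uint8, blue, green, red), "fx", "fy", "cx", "cy" (pixels), "R" (3x3) and "t" (3): a world point X has camera coordinates R X + t. Camera axes: x right, y down, z forward; pixel columns grow to the right and rows downward; lengths in m; the calibration is good to about 2 mm. The wrist camera is an equidistant fisheye: a pixel r from the principal point sees the ray r / f radians off the axis. A picture is of the moment at which its call begins. There is no depth.
- r.sign_off(): hands the job in; it is judged then, once.
Trained networks look in a picture, given as the dict that the camera call returned (one of the last four; its "shot" number tells which), for a name from the list of things; names that differ only in an ending like _2 or _b are one class to them, and where a whole thing is asked for, a point or a joint stands for the part that bears it (a point fixed in the world has none). Each returns a list of dicts, best first, with "score" (0 to 1); they miss things now and then, are a little off and sometimes report something else, mostly with a low value. They report only what shows in the picture. A call takes as long as a camera call.
- r.cut_out(label, picture): "pixels" (420x560 bool, what is visible of it).
- r.mark_of(label, picture): "xyz" ([x, y, z] in m, in world coordinates, good to about 4 mm: a listed point, or the origin of a listed thing).
The state is a dict: "time": time; "q": joint angles; "qd": joint speeds; "tau": joint torques, N m; "eef_pos": TCP position; "tcp_rot": TCP orientation; "force": force on the tool from outside, world axes, zero at the start; "ft_torque": the same for the moment, N m; "opening": finger opening in m; "grip_force": force on a finger pad.
Only numpy, scipy, OpenCV 4.12 (cv2) and the standard library are available. Lean on these libraries where they do the work, as an engineer would, in place of code of your own. Each camera call takes 0.05 s, during which the arm holds its last target. There are 200 camera calls.

## Working session

There is one attempt and no reset: what is moved stays moved. The work goes in short steps, Python scripts to look and compute and a tool call to move; the robot and the scene stay as the last step left them, time stands still between calls to the robot, and variables do not carry over. Pictures are saved under pics/ and viewed, at most 10 in all, crops included, and the job is handed in when it is done.

Besides the shell and the picture viewer there is one more tool, called after "Emit:" as name(argument=value, ...) on one line, values as JSON. play_rows: Moves the arm, as the interface text tells. Its arguments: {"type":"object","properties":{"motion":{"type":"array","items":{"type":"array"}}},"required":["motion"]}

```bash
ls; mkdir -p pics; python3 - <<'E'
from workcell import r
import cv2,numpy as np
s=r.observe();print({k:np.round(v,3) for k,v in s.items()})
for n in("top","side"):
    im=r.get_image(n);cv2.imwrite(f"pics/{n}0.png",im["pixels"])
    print(n,im["fx"],im["cx"],im["cy"],np.round(im["R"],3).tolist(),np.round(im["t"],3))
    for l in["carrier","gap","dock","row_near","row_mid","row_far","carrier_nose"]:
        print(l,[(np.round(d["xyz"],4).tolist(),round(d["score"],2)) for d in r.mark_of(l,im)][:4])
E
```

```text
pics
{'time': np.float64(0.0), 'q': array([ 1.214,  0.6  , -0.003,  1.6  ,  0.002,  0.943, -0.08 ]), 'qd': array([ 0.002, -0.002, -0.   ,  0.001,  0.001, -0.001, -0.001]), 'tau': array([ 1.0000e-03, -7.6506e+01,  1.4970e+00, -2.5235e+01, -5.3000e-02,
        1.7000e-02,  0.0000e+00]), 'eef_pos': array([ 0.2  , -0.696,  0.24 ]), 'tcp_rot': array([ 0.99 ,  0.139, -0.   , -0.001]), 'force': array([ 0.198,  1.231, -0.76 ]), 'ft_torque': array([-0.089,  0.043,  0.009]), 'grip_force': np.float64(0.0), 'opening': np.float64(0.093)}
top 529.6378548525205 274.3584109067423 210.10880782079875 [[0.004, -1.0, -0.001], [-0.978, -0.003, -0.207], [0.207, 0.002, -0.978]] [-0.002  0.477  1.181]
carrier [([0.4286, -0.3003, 0.0009], 0.78)]
gap [([0.4667, 0.1882, 0.0019], 0.69)]
dock [([0.4925, 0.2566, 0.0006], 0.77)]
row_near [([0.4238, 0.1921, 0.0014], 0.79)]
row_mid [([0.5131, 0.1817, -0.0005], 0.7), ([0.4234, 0.1932, 0.0021], 0.69)]
row_far [([0.5571, 0.1777, 0.0011], 0.72)]
carrier_nose [([0.3764, -0.2498, 0.0144], 0.82)]
side 395.2607987542734 276.29908711452566 214.22437558158245 [[-1.0, -0.007, 0.018], [-0.018, 0.639, -0.769], [-0.006, -0.77, -0.639]] [0.473 0.053 1.14 ]
carrier [([0.4315, -0.3, -0.0033], 0.97)]
gap [([0.4665, 0.1874, 0.0012], 0.79)]
dock [([0.4988, 0.2581, -0.0067], 0.76), ([0.4297, -0.3004, -0.0026], 0.73), ([0.4232, 0.1933, -0.0018], 0.36)]
row_near [([0.4206, 0.1961, 0.0012], 0.61), ([0.4691, 0.1884, 0.0011], 0.32)]
row_mid [([0.5115, 0.1768, -0.0022], 0.64)]
row_far [([0.5594, 0.179, -0.0027], 0.8)]
carrier_nose [([0.3753, -0.2464, 0.0212], 0.86)]
```

View pics/top0.png

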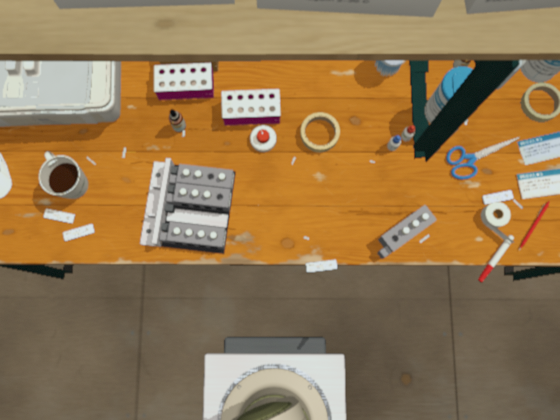

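View pics/side0.png

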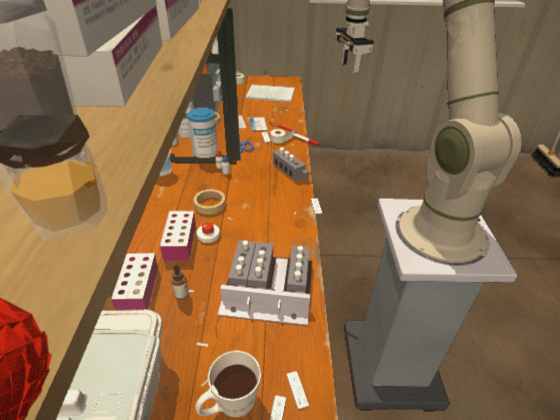

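The top view shows the row and dock at about px (190,210), with the strip at (198,217). The loose carrier is at (407,231) with its nose towards the lower left. The side view agrees: fence at (265,303), gap at px (280,275). The carrier's yaw is about 127° and the gap's push direction about 83°. I'll move above the carrier.

Emit:
play_rows(motion=[[[0,0,0],[1.0,-1.0,0],1],[[0,0,0],[2.4,-2.2,0],1],[[0,0,0],[2.4,-2.2,0],1],[[0,0,0],[2.4,-2.2,0],1],[[0,0,0],[2.4,-2.2,0],1],[[0,0,0],[2.4,-2.2,0],1],[[0,0,0],[2.4,-2.2,0],1],[[0,0,0],[2.4,-2.2,0],1],[[0,0,0],[2.4,-2.2,0],1],[[0,0,0],[2.4,-2.2,0],1],[[0,0,0],[2.4,-2.2,0],1],[[0,0,0],[2.4,-2.2,0],1],[[0,0,0],[2.4,-2.2,0],1],[[0,0,0],[2.4,-2.2,0],1],[[0,0,0],[1.1,-1.4,0],1]])

```text
time: 2.05
eef_pos: [0.4368, -0.3025, 0.2408]
tcp_rot: [0.99, 0.142, 0.001, -0.0]
force: [0.3, 0.9, -0.0]
opening: 0.093
grip_force: 0.0
```

Emit:
play_rows(motion=[[[0,0,-0.06],[0,0,0],1],[[0,0,-0.1],[0,0,0],1],[[0,0,-0.1],[0,0,0],1],[[0,0,-0.1],[0,0,0],1],[[0,0,-0.1],[0,0,0],1],[[0,0,-0.1],[0,0,0],1],[[0,0,-0.1],[0,0,0],1],[[0,0,-0.1],[0,0,0],1],[[0,0,-0.1],[0,0,0],1],[[0,0,-0.1],[0,0,0],1],[[0,0,-0.1],[0,0,0],1],[[0,0,-0.1],[0,0,0],1],[[0,0,-0.1],[0,0,0],1],[[0,0,-0.1],[0,0,0],1],[[0,0,-0.1],[0,0,0],1],[[0,0,-0.1],[0,0,0],1],[[0,0,-0.1],[0,0,0],1],[[0,0,-0.1],[0,0,0],1],[[0,0,-0.1],[0,0,0],1],[[0,0,-0.07],[0,0,0],1]])

```text
time: 3.72
eef_pos: [0.4344, -0.3059, 0.2407]
tcp_rot: [0.447, 0.895, -0.0, -0.0]
force: [-0.2, 0.4, 0.4]
opening: 0.0932
grip_force: 0.0
```

```bash
cat > h.py <<'E'
from workcell import r
import cv2,numpy as np
def proj(im,X):
    X=np.asarray(X,float); c=X@np.array(im["R"]).T+np.array(im["t"])
    if im.get("fish"):
        rho=np.hypot(c[...,0],c[...,1]); th=np.arctan2(rho,c[...,2]); k=th/np.maximum(rho,1e-9)
    else: k=1/c[...,2]
    return np.stack([im["fx"]*c[...,0]*k+im["cx"],im["fy"]*c[...,1]*k+im["cy"]],-1).astype(np.float32)
def shot(n):
    im=r.get_image(n); im["fish"]=n=="wrist"; return im
def ortho(im,c,yaw,z,L=.24,W=.18,s=.0004,img=None):
    """plan view on plane z, column axis=along yaw, row axis = -lateral(left up)"""
    u=np.arange(-L/2,L/2,s);v=np.arange(W/2,-W/2,-s);U,V=np.meshgrid(u,v)
    X=np.stack([c[0]+U*np.cos(yaw)-V*np.sin(yaw),c[1]+U*np.sin(yaw)+V*np.cos(yaw),U*0+z],-1)
    m=proj(im,X); return cv2.remap(im["pixels"] if img is None else img,m[...,0],m[...,1],cv2.INTER_LINEAR)
def marks(im,ls):
    for l in ls: print(l,[(np.round(d["xyz"],4).tolist(),round(d["score"],2)) for d in r.mark_of(l,im)][:3])
def tool():
    s=r.observe();q=s["tcp_rot"];return np.array(s["eef_pos"]),2*np.arctan2(q[1],q[0])
E
python3 - <<'E'
from h import *
im=shot("wrist");print(im["fx"],im["cx"],im["cy"],np.round(-np.array(im["R"]).T@im["t"],3),np.round(im["R"],2).tolist())
marks(im,["carrier","carrier_nose"])
o=ortho(im,(.43,-.30),np.deg2rad(127),.05)
cv2.imwrite("pics/o1.png",np.hstack([cv2.resize(im["pixels"],None,fx=.0+450/420*.55,fy=.0+450/420*.55)[:0] if 0 else o]))
cv2.imwrite("pics/w1.png",np.vstack([o[:, :560] if o.shape[1]<560 else o[:,:560]]))
E
python3 -c "
import cv2;print(cv2.imread('pics/o1.png').shape)"
```

```text
325.19226210127806 278.6842542665654 206.94513622091375 [ 0.39  -0.245  0.385] [[0.8, 0.6, -0.0], [0.58, -0.77, 0.27], [0.16, -0.22, -0.96]]
carrier [([0.4325, -0.303, -0.0024], 0.55)]
carrier_nose [([0.3752, -0.2477, 0.0143], 0.73)]
(450, 600, 3)
```

View pics/o1.png

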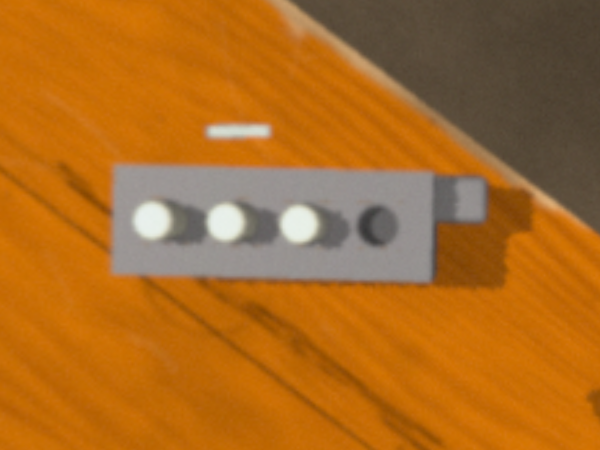

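The plan view rectified at z = 50 mm measures the top face at 128 x 44 mm, which matches the sizes given and confirms its height. Its corners are at (113,164), (434,170), (434,282) and (113,274). The carrier is therefore at (0.4292, -0.3001), yaw 125.8°. Next I'll descend and grip.

Emit:
play_rows(motion=[[[0,0,0.019],[-0.1,-0.1,1.0],1],[[0,0,0],[0,0,2.8],1],[[0,0,0],[0,0,3.0],1],[[0,0,0],[0,0,3.0],1],[[0,0,0],[0,0,3.0],1],[[0,0,0],[0,0,3.0],1],[[0,0,0],[0,0,2.0],1],[[0,0,0],[0,0,1.5],1],[[0,0,0],[0,0,1.0],1],[[0,0,0],[0,0,0.5],1],[[0,0,0],[0,0,0],1],[[0,0,0],[0,0,0],1]])

```text
time: 4.87
eef_pos: [0.4346, -0.3082, 0.0329]
tcp_rot: [0.458, 0.889, -0.0, 0.0]
force: [-0.9, -0.3, 0.4]
opening: 0.093
grip_force: 0.0
```

Emit:
play_rows(motion=[[[0,0,0],[0,0,0],-0.2],[[0,0,0],[0,0,0],-0.2],[[0,0,0],[0,0,0],-0.2],[[0,0,0],[0,0,0],-0.2],[[0,0,0],[0,0,0],-0.2],[[0,0,0],[0,0,0],-0.2],[[0,0,0],[0,0,0],-0.2],[[0,0,0],[0,0,0],-0.2],[[0,0,0],[0,0,0],-0.2],[[0,0,0],[0,0,0],-0.2]])

```text
time: 5.7
eef_pos: [0.4344, -0.3083, 0.0326]
tcp_rot: [0.458, 0.889, -0.0, -0.0]
force: [-0.3, 0.7, 1.2]
opening: 0.0436
grip_force: 30.0
```

Emit:
play_rows(motion=[[[0,0,0],[0,0,-0.5],-0.2],[[0,0,0],[0,0,-1.5],-0.2],[[0,0,0],[0,0,-2],-0.2],[[0,0,0],[0,0,-2],-0.2],[[0,0,0],[0,0,-2],-0.2],[[0,0,0],[0,0,-1.5],-0.2],[[0,0,0],[0,0,-0.5],-0.2],[[0,0,0],[1.0,0.8,0],-0.2],[[0,0,0],[2.0,1.5,0],-0.2],[[0,0,0],[2.2,1.7,0],-0.2],[[0,0,0],[2.2,1.7,0],-0.2],[[0,0,0],[2.2,1.7,0],-0.2],[[0,0,0],[2.2,1.7,0],-0.2],[[0,0,0],[2.2,1.7,0],-0.2],[[0,0,0],[2.2,1.7,0],-0.2],[[0,0,0],[2.2,1.7,0],-0.2],[[0,0,0],[2.2,1.7,0],-0.2],[[0,0,0],[2.2,1.7,0],-0.2],[[0,0,0],[1.7,1.1,0],-0.2],[[0,0,0],[0,0,0],-0.2]])

```text
time: 7.37
eef_pos: [0.4436, 0.0049, 0.132]
tcp_rot: [0.455, 0.891, 0.001, -0.001]
force: [-0.1, -0.7, -2.3]
opening: 0.0438
grip_force: 30.0
```

Emit:
play_rows(motion=[[[0,0,0.04],[0,0,0],-0.2],[[0,0,0.09],[0,0,0],-0.2],[[0,0,0.09],[0,0,0],-0.2],[[0,0,0.09],[0,0,0],-0.2],[[0,0,0.09],[0,0,0],-0.2],[[0,0,0.09],[0,0,0],-0.2],[[0,0,0.09],[0,0,0],-0.2],[[0,0,0.09],[0,0,0],-0.2],[[0,0,0.066],[0,0,0],-0.2],[[0,0,0],[0,0,0],-0.2],[[0,0,0],[0,0,0],-0.2]])

```text
time: 8.28
eef_pos: [0.4435, -0.0001, 0.1321]
tcp_rot: [0.746, 0.666, -0.001, -0.0]
force: [0.2, 0.2, -2.8]
opening: 0.0434
grip_force: 30.0
```

```bash
python3 - <<'E'
from h import *
im=shot("wrist");p,psi=tool();print(p,np.rad2deg(psi))
marks(im,["gap","dock","row_near","row_mid","row_far","carrier_nose","carrier"])
a=np.deg2rad(83.3)
o=ortho(im,(.467,.188),a,.05,L=.32,W=.24,s=.0004)
cv2.imwrite("pics/o2.png",o);np.save("o2im.npy",im,allow_pickle=True)
E
```

```text
[ 4.43692860e-01 -1.14347691e-04  1.32169774e-01] 83.5185684238905
gap []
dock []
row_near []
row_mid []
row_far []
carrier_nose [([0.4373, 0.0833, 0.1134], 0.73)]
carrier [([0.4448, 0.007, 0.0992], 0.68)]
```

View pics/o2.png

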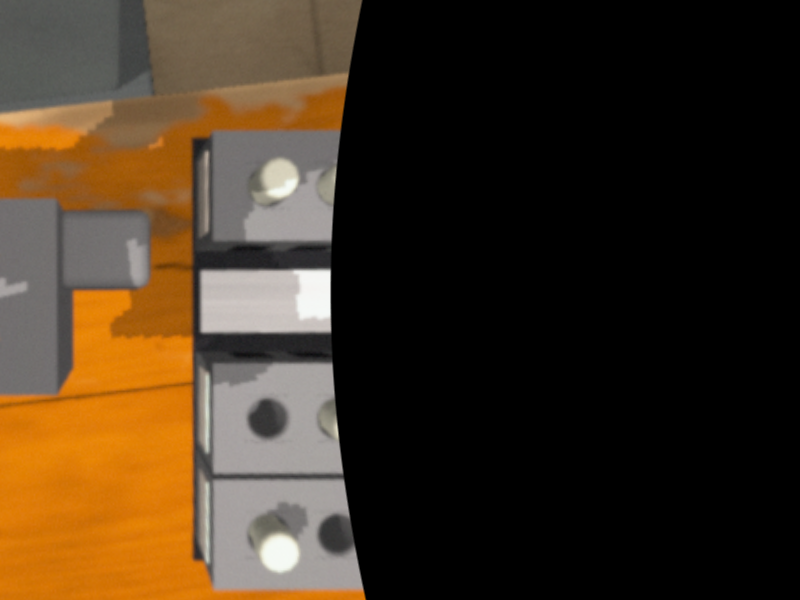

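The plan view shows the gap between row_near (edge at row 241) and row_mid (edge at row 362). That is 48.4 mm wide, with the neighbours' tails at column 213, u = -75 mm. The gap pose is good: centre line about 0.6 mm to -y, yaw 83.3°. I'll place the carrier at the mouth.

Emit:
play_rows(motion=[[[0,0,0.0035],[0.6,0.1,0],-0.2],[[0,0,0],[1.0,0.09,0],-0.2],[[0,0,0],[0.4,0,0],-0.2],[[0,0,0],[0,0,1.0],-0.2],[[0,0,0],[0,0,2.0],-0.2],[[0,0,0],[0,0,2.0],-0.2],[[0,0,0],[0,0,2.0],-0.2],[[0,0,0],[0,0,1.2],-0.2],[[0,0,0],[0,0,0.8],-0.2],[[0,0,0],[0,0,0.5],-0.2],[[0,0,0],[0,0,0.3],-0.2],[[0,0,0],[0,0,0.12],-0.2],[[0,0,0],[0,0,0],-0.2],[[0,0,0],[0,0,0],-0.2],[[0,0,0],[0,0,0],-0.2]])

```text
time: 9.93
eef_pos: [0.4488, 0.0194, 0.0339]
tcp_rot: [0.748, 0.664, 0.0, 0.0]
force: [0.4, -0.2, -2.5]
opening: 0.0436
grip_force: 30.0
```

Emit:
play_rows(motion=[[[0,0,0],[0,-0.08,0.07],-0.2],[[0,0,0],[0,0,0.05],-0.2],[[0,0,0],[0,0,0],-0.2],[[0,0,0],[0,0,0],-0.2]])

```text
time: 10.27
eef_pos: [0.4479, 0.0195, 0.0326]
tcp_rot: [0.748, 0.664, 0.0, 0.0]
force: [-0.6, 0.4, 5.3]
opening: 0.0442
grip_force: 30.0
```

Emit:
play_rows(motion=[[[0,0,0],[0,0,0],1],[[0,0,0],[0,0,0],1],[[0,0,0],[0,0,0],1],[[0,0,0],[0,0,0],1],[[0,0,0],[0,0,0],1],[[0,0,0],[0,0,0],1],[[0,0,0],[0,0,-1],1],[[0,0,0],[0,0,-2.5],1],[[0,0,0],[0,0,-3],1],[[0,0,0],[0,0,-3],1],[[0,0,0],[0,0,-3],1],[[0,0,0],[0,0,-3],1],[[0,0,0],[0,0,-3],1],[[0,0,0],[0,0,-2.5],1],[[0,0,0],[0,0,-1],1],[[0,0,0],[0,0,0],1]])

```text
time: 11.6
eef_pos: [0.4487, 0.0195, 0.2545]
tcp_rot: [0.748, 0.663, 0.002, 0.002]
force: [0.9, 0.7, -0.2]
opening: 0.0929
grip_force: 0.0
```

```bash
python3 - <<'E'
from h import *
im=shot("wrist");p,psi=tool();print(p,np.rad2deg(psi))
marks(im,["gap","row_near","row_mid","row_far","carrier_nose","carrier"])
a=np.deg2rad(83.3)
o=ortho(im,(.459,.12),a,.05,L=.38,W=.14,s=.0005)
t=shot("top"); marks(t,["gap","row_near","row_mid","carrier","carrier_nose"])
o2=ortho(t,(.459,.12),a,.05,L=.38,W=.14,s=.0005)
cv2.imwrite("pics/o3.png",np.vstack([o,o2]))
E
```

```text
[0.44805682 0.01932393 0.25301421] 83.12146792785092
gap [([0.4692, 0.1862, -0.0034], 0.77)]
row_near [([0.422, 0.1953, -0.0011], 0.85)]
row_mid [([0.5131, 0.1778, -0.0024], 0.78)]
row_far [([0.5565, 0.1781, 0.0022], 0.72)]
carrier_nose []
carrier [([0.4494, 0.0262, 0.0011], 0.95)]
gap [([0.4681, 0.1894, 0.0003], 0.68)]
row_near [([0.4262, 0.1941, 0.0029], 0.64)]
row_mid [([0.5109, 0.1803, -0.0014], 0.85)]
carrier [([0.5601, 0.1762, 0.0004], 0.55)]
carrier_nose [([0.4438, 0.1034, 0.0164], 0.43)]
```

View pics/o3.png

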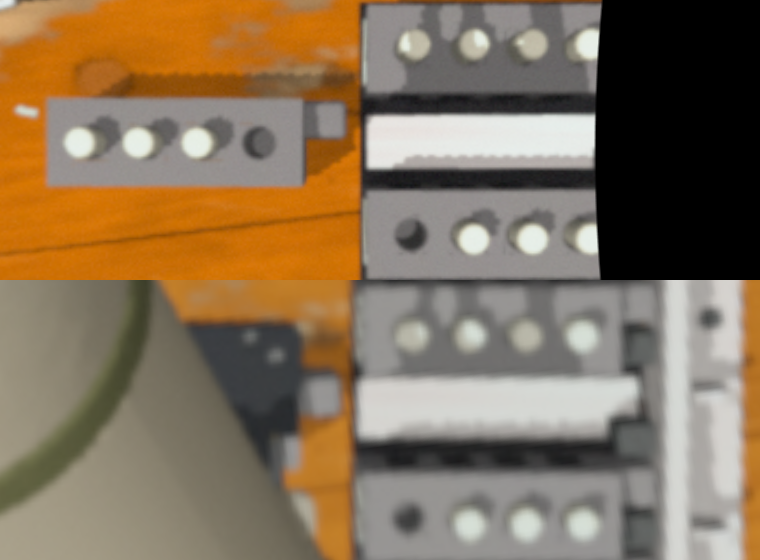

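```bash
python3 - <<'E'
from h import *
o=cv2.imread("pics/o3.png")[:280].astype(float)
def edge(c0,c1,r0,r1,ch,sg,nm):
    g=sg*np.gradient(cv2.GaussianBlur(o[...,ch],(0,0),1),axis=0)[r0:r1,c0:c1].clip(0)
    g=g**2;y=(g*np.arange(r0,r1)[:,None]).sum(0)/(g.sum(0)+1e-9);x=np.arange(c0,c1)
    for _ in range(3):
        k=np.polyfit(x,y,1);m=abs(y-np.polyval(k,x))<1.2;x,y=x[m],y[m]
    print(nm,len(x),"deg",-np.rad2deg(np.arctan(k[0])).round(2),"row at",(c0+c1)//2,np.polyval(k,(c0+c1)/2).round(2),"at 480",np.polyval(k,480).round(2))
edge(60,290,90,105,0,1,"carrier left")
edge(60,290,178,194,0,-1,"carrier right")
edge(380,570,87,102,2,-1,"near")
edge(380,570,182,198,2,1,"mid")
edge(380,570,107,122,2,1,"strip L");edge(380,570,163,176,2,-1,"strip R")
E
```

```text
carrier left 230 deg -0.25 row at 175 97.04 at 480 98.38Traceback (most recent call last):
  File "<stdin>", line 10, in <module>
  File "<stdin>", line 7, in edge
    raise TypeError("expected non-empty vector for x")
TypeError: expected non-empty vector for x
```

```bash
python3 - <<'E'
from h import *
o=cv2.imread("pics/o3.png")[:280].astype(float)
def edge(c0,c1,r0,r1,ch,sg,nm):
    g=sg*np.gradient(cv2.GaussianBlur(o[...,ch],(0,0),1),axis=0)[r0:r1,c0:c1]
    y=g.argmax(0)+r0;x=np.arange(c0,c1);y=y.astype(float)
    m=abs(y-np.median(y))<2.5;k=np.polyfit(x[m],y[m],1)
    print(nm,m.sum(),"deg",-np.rad2deg(np.arctan(k[0])).round(2),"row mid",np.polyval(k,(c0+c1)/2).round(2),"at 480",np.polyval(k,480).round(2))
edge(60,290,90,105,0,1,"carrier left")
edge(60,290,178,194,0,-1,"carrier right")
edge(380,570,87,102,2,-1,"near")
edge(380,570,182,198,2,1,"mid")
edge(380,570,107,122,2,1,"strip L");edge(380,570,163,176,2,-1,"strip R")
E
```

```text
carrier left 230 deg -0.25 row mid 97.0 at 480 98.32
carrier right 230 deg -0.05 row mid 186.95 at 480 187.21
near 190 deg 0.02 row mid 93.16 at 480 93.16
mid 190 deg 0.18 row mid 189.21 at 480 189.2
strip L 190 deg 0.14 row mid 114.06 at 480 114.04
strip R 190 deg 0.38 row mid 168.42 at 480 168.39
```

The carrier is lined up with the gap: row centres 142.0 against 141.7 (0.2 mm apart), yaw within 0.25°, notched end facing the fence. I'll close the fingers and drop in behind its tail.

Emit:
play_rows(motion=[[[0,0,-0.005],[-1.0,0,0],-1],[[0,0,0],[-2.2,0,0],-1],[[0,0,0],[-2.5,0,0],-1],[[0,0,0],[-2.2,0,0],-1],[[0,0,0],[-1.3,0,0],-1],[[0,0,0],[0,0,1],-1],[[0,0,0],[0,0,2.5],-1],[[0,0,0],[0,0,3],-1],[[0,0,0],[0,0,3],-1],[[0,0,0],[0,0,3],-1],[[0,0,0],[0,0,3],-1],[[0,0,0],[0,0,2.5],-1],[[0,0,0],[0,0,2],-1],[[0,0,0],[0,0,1.2],-1],[[0,0,0],[0,0,0.7],-1],[[0,0,0],[0,0,0.3],-1],[[0,0,0],[0,0,0],-1],[[0,0,0],[0,0,0],-1],[[0,0,0],[0,0,0],-1]])

```text
time: 13.83
eef_pos: [0.4375, -0.072, 0.0305]
tcp_rot: [0.746, 0.665, 0.0, 0.0]
force: [0.1, 0.5, 0.1]
opening: 0.0005
grip_force: 0.0
```

```bash
python3 - <<'E'
from h import *
p,psi=tool();print(p,np.rad2deg(psi),r.observe()["opening"])
d=np.array([np.cos(np.deg2rad(83.4)),np.sin(np.deg2rad(83.4))]);e=np.array([-d[1],d[0]])
w=p[:2]-[.4676,.1879];print("s",w@d,"lat",w@e)
im=shot("wrist")
o=ortho(im,(.459,.12),np.deg2rad(83.3),.05,L=.38,W=.14,s=.0005);cv2.imwrite("pics/o4.png",o)
E
```

```text
[ 0.43751758 -0.07195829  0.03053704] 83.42585692411244 0.0005367948957270839
s -0.2615937401953133 lat 1.5686919483230005e-05
```

View pics/o4.png

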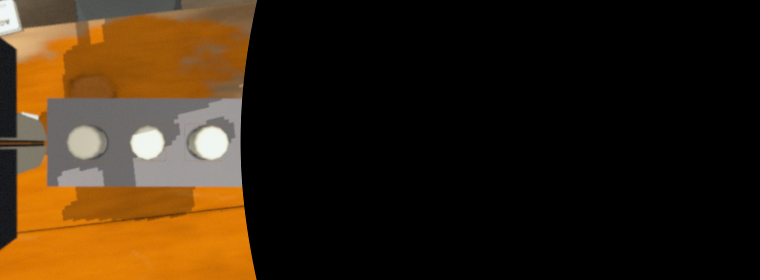

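The view shows the closed fingers centred directly behind the tail (row 142, column 46). Now I'll push, to about 5 cm short of home first.

Emit:
play_rows(motion=[[[0,0,0],[0.3,0,0],-1],[[0,0,0],[0.5,0,0],-1],[[0,0,0],[0.5,0,0],-1],[[0,0,0],[0.5,0,0],-1],[[0,0,0],[0.6,0,0],-1],[[0,0,0],[0.7,0,0],-1],[[0,0,0],[0.7,0,0],-1],[[0,0,0],[0.7,0,0],-1],[[0,0,0],[0.7,0,0],-1],[[0,0,0],[0.7,0,0],-1],[[0,0,0],[0.7,0,0],-1],[[0,0,0],[0.7,0,0],-1],[[0,0,0],[0.7,0,0],-1],[[0,0,0],[0.7,0,0],-1],[[0,0,0],[0.5,0,0],-1],[[0,0,0],[0.3,0,0],-1],[[0,0,0],[0,0,0],-1],[[0,0,0],[0,0,0],-1]])

```text
time: 15.38
eef_pos: [0.4483, 0.023, 0.0302]
tcp_rot: [0.746, 0.666, 0.0, -0.0]
force: [0.6, 0.3, 0.5]
opening: 0.0003
grip_force: 0.0
```

```bash
cat > look.py <<'E'
from h import *
import sys
p,psi=tool();print(p,np.rad2deg(psi),r.observe()["force"])
d=np.array([np.cos(np.deg2rad(83.4)),np.sin(np.deg2rad(83.4))]);e=np.array([-d[1],d[0]])
w=p[:2]-[.4676,.1879];print("s",w@d,"lat",w@e)
a=[ortho(shot(n),(.459,.12),np.deg2rad(83.3),.05,L=.38,W=.14,s=.0005) for n in("wrist","top")]
cv2.imwrite(sys.argv[1],np.vstack(a))
E
python3 look.py pics/o5.png
```

```text
[0.44825239 0.02295358 0.03024058] 83.47902783721389 [0.57666254 0.29260929 0.54177225]
s -0.16607704120470665 lat 0.0002609140252772327
```

View pics/o5.png

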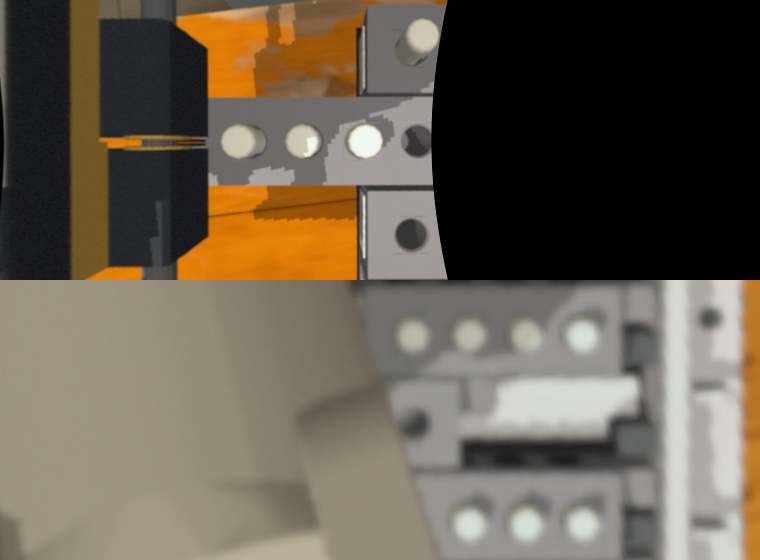

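The carrier is entering centrally. In the wrist view its edges are at rows 97 and 185, the neighbours' at 94 and 189, and its tail is at column 208, about 79 mm from home. I'll push on.

Emit:
play_rows(motion=[[[0,0,0],[0.3,0,0],-1],[[0,0,0],[0.5,0,0],-1],[[0,0,0],[0.6,0,0],-1],[[0,0,0],[0.6,0,0],-1],[[0,0,0],[0.6,0,0],-1],[[0,0,0],[0.6,0,0],-1],[[0,0,0],[0.6,0,0],-1],[[0,0,0],[0.6,0,0],-1],[[0,0,0],[0.6,0,0],-1],[[0,0,0],[0.6,0,0],-1],[[0,0,0],[0.6,0,0],-1],[[0,0,0],[0.4,0,0],-1],[[0,0,0],[0.3,0,0],-1],[[0,0,0],[0.2,0,0],-1],[[0,0,0],[0.2,0,0],-1],[[0,0,0],[0,0,0],-1],[[0,0,0],[0,0,0],-1]])

```text
time: 16.9
eef_pos: [0.4565, 0.0952, 0.0303]
tcp_rot: [0.746, 0.666, 0.0, -0.0]
force: [0.1, -0.4, 0.2]
opening: 0.0008
grip_force: 0.0
```

```bash
python3 look.py pics/o6.png
```

```text
[0.45653972 0.09515955 0.03033892] 83.44830234048887 [ 0.10688526 -0.42710201  0.17772062]
s -0.09339707393884443 lat 0.00032765451559404503
```

View pics/o6.png

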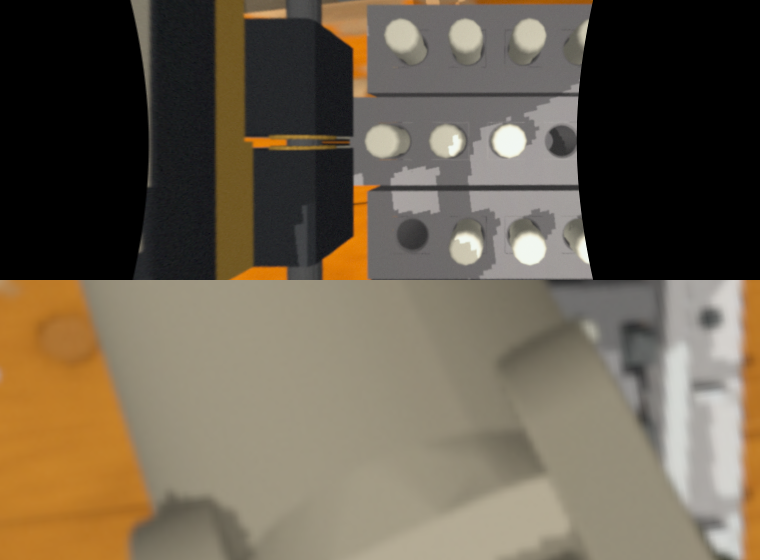

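The tail is at column 354 and the neighbours' tails at 368, so 7 mm remain and the neighbours have not moved. I'll creep in while watching the force.

Emit:
play_rows(motion=[[[0,0,0],[0.15,0,0],-1],[[0,0,0],[0.15,0,0],-1],[[0,0,0],[0.15,0,0],-1],[[0,0,0],[0.1,0,0],-1],[[0,0,0],[0.05,0,0],-1],[[0,0,0],[0,0,0],-1]])

```text
time: 17.5
eef_pos: [0.4571, 0.101, 0.0303]
tcp_rot: [0.746, 0.666, -0.0, -0.0]
force: [-0.1, -1.5, 2.0]
opening: 0.0004
grip_force: 1.0
```

Emit:
play_rows(motion=[[[0,0,0],[0.05,0,0],-1],[[0,0,0],[0.05,0,0],-1],[[0,0,0],[0,0,0],-1]])

```text
time: 17.75
eef_pos: [0.4572, 0.1019, 0.0303]
tcp_rot: [0.746, 0.665, -0.0, -0.0]
force: [-0.0, -2.2, 1.5]
opening: 0.0008
grip_force: 1.2
```

Emit:
play_rows(motion=[[[0,0,0],[0.05,0,0],-1],[[0,0,0],[0.05,0,0],-1],[[0,0,0],[0,0,0],-1]])

```text
time: 18.0
eef_pos: [0.4574, 0.103, 0.0303]
tcp_rot: [0.746, 0.666, -0.0, -0.0]
force: [-0.8, -1.9, 2.0]
opening: 0.0006
grip_force: 1.2
```

Emit:
play_rows(motion=[[[0,0,0],[0.05,0,0],-1],[[0,0,0],[0,0,0],-1]])

```text
time: 18.17
eef_pos: [0.4574, 0.1035, 0.0303]
tcp_rot: [0.746, 0.666, -0.0, -0.0]
force: [-0.8, -1.9, 1.8]
opening: 0.0002
grip_force: 1.2
```

Emit:
play_rows(motion=[[[0,0,0],[0.05,0,0],-1],[[0,0,0],[0,0,0],-1]])

```text
time: 18.33
eef_pos: [0.4575, 0.104, 0.0303]
tcp_rot: [0.746, 0.666, -0.0, -0.0]
force: [-0.7, -1.6, 2.4]
opening: 0.0003
grip_force: 1.1
```

Emit:
play_rows(motion=[[[0,0,0],[0.05,0,0],-1],[[0,0,0],[0,0,0],-1]])

```text
time: 18.5
eef_pos: [0.4575, 0.1045, 0.0303]
tcp_rot: [0.746, 0.665, -0.0, -0.0]
force: [-0.4, -1.1, 1.8]
opening: 0.0005
grip_force: 1.2
```

```bash
python3 look.py pics/o7.png; python3 - <<'E'
import cv2
o=cv2.imread("pics/o7.png")[:280,330:430]
cv2.imwrite("pics/o7c.png",cv2.resize(o,None,fx=4,fy=2,interpolation=cv2.INTER_CUBIC))
E
```

```text
[0.45752327 0.10447855 0.03029464] 83.44072157568414 [-0.35793988 -1.12117732  1.82336932]
s -0.08402678874031679 lat 0.0004217270757316347
```

View pics/o7c.png

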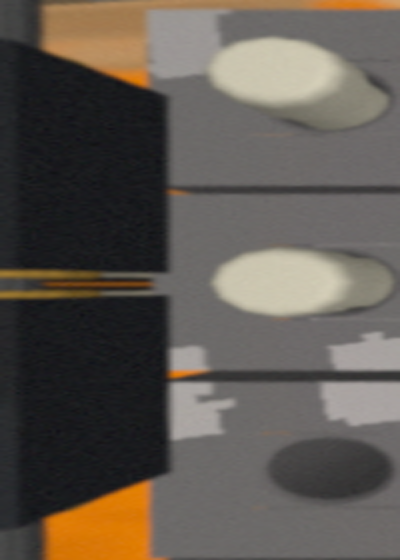

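The dark block is the gripper body overhanging and hiding the tail, so the earlier 7 mm estimate was short. The finger contact is at TCP + 7.5 mm, which puts home near s = -82.5 mm. I'll keep creeping until the force rises.

Emit:
play_rows(motion=[[[0,0,0],[0.05,0,0],-1],[[0,0,0],[0.05,0,0],-1],[[0,0,0],[0,0,0],-1]])

```text
time: 18.85
eef_pos: [0.4575, 0.1045, 0.0303]
tcp_rot: [0.747, 0.665, -0.001, 0.0]
force: [0.4, -6.2, 2.6]
opening: 0.0004
grip_force: 2.8
```

Emit:
play_rows(motion=[[[0,0,0],[0.05,0,0],-1],[[0,0,0],[0,0,0],-1]])

```text
time: 19.02
eef_pos: [0.4575, 0.1045, 0.0303]
tcp_rot: [0.747, 0.665, -0.001, 0.0]
force: [0.4, -7.1, 2.2]
opening: 0.0008
grip_force: 3.6
```

Emit:
play_rows(motion=[[[0,0,0],[0.05,0,0],-1],[[0,0,0],[0,0,0],-1]])

```text
time: 19.18
eef_pos: [0.4575, 0.1045, 0.0303]
tcp_rot: [0.747, 0.665, -0.001, 0.001]
force: [0.7, -9.5, 3.9]
opening: 0.0004
grip_force: 4.4
```

It stopped dead and the force is rising, so it is against the fence. I'll back off, rise and check.

Emit:
play_rows(motion=[[[0,0,0],[-0.5,0,0],-1],[[0,0,0],[-1.5,0,0],-1],[[0,0,0],[-2,0,0],-1],[[0,0,0],[-1.5,0,0],-1],[[0,0,0],[-0.5,0,0],-1],[[0,0,0],[0,0,-1],-1],[[0,0,0],[0,0,-2.5],-1],[[0,0,0],[0,0,-3],-1],[[0,0,0],[0,0,-3],-1],[[0,0,0],[0,0,-3],-1],[[0,0,0],[0,0,-3],-1],[[0,0,0],[0,0,-3],-1],[[0,0,0],[0,0,-3],-1],[[0,0,0],[0,0,-1.5],-1],[[0,0,0],[0,0,0],-1]])

```text
time: 20.43
eef_pos: [0.4526, 0.048, 0.2636]
tcp_rot: [0.746, 0.666, 0.003, 0.002]
force: [0.7, -0.2, 0.1]
opening: 0.0004
grip_force: 0.0
```

```bash
python3 - <<'E'
from h import *
print(tool())
im=shot("wrist");marks(im,["carrier","carrier_nose","row_near","row_mid","row_far"])
a=np.deg2rad(83.3)
o=ortho(im,(.48,.19),a,.05,L=.24,W=.22,s=.0006)
s=shot("side");o2=ortho(s,(.48,.19),a,.05,L=.24,W=.22,s=.0006)
cv2.imwrite("pics/o8.png",np.hstack([o,o2]));print(o.shape)
E
```

```text
(array([0.45260451, 0.0480475 , 0.26364058]), np.float64(1.4568821050844873))
carrier [([0.467, 0.187, -0.0015], 0.72)]
carrier_nose [([0.4606, 0.2643, 0.0174], 0.58)]
row_near [([0.4194, 0.1938, 0.0004], 0.95)]
row_mid [([0.5124, 0.1802, -0.0018], 0.7)]
row_far [([0.561, 0.1783, 0.0003], 0.87)]
(367, 400, 3)
```

View pics/o8.png

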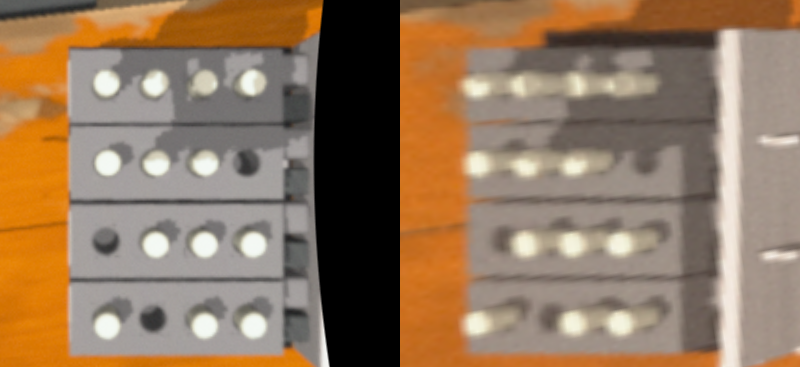

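All four tails line up at column 70 in the wrist view and column 467 in the side view. The noses line up too, each with its lug in the notch, the gaps between carriers are even, and the carrier stands upright with the gripper clear.

```bash
python3 -c "
from workcell import r
print(r.sign_off())"
```

```text
the job is handed in; nothing more can be done
None
```

The carrier is upright and fully home against the fence, its neighbours show no visible shift, the gripper is clear, and I handed the job in at about 20.5 s on the robot's clock.

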